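# Load a mallet head on the boring dial and index it round to the drill

### The arm

A 6-joint arm with a two-finger parallel gripper is mounted at the origin on the work surface. World frame = base frame: x ahead of the robot, y to its left, z up, the work surface at z = 0. Lengths are in m, angles in degrees, forces in N, time in s.
With the tool pointing down it reaches from about 0.3 to 0.75 m from the base axis. Payload 8.5 kg.
Tool frame: the origin (TCP) lies on the centre line of the jaws, within the pads' length; the fingertips stand 11 mm ahead of it and the grasp point (between the pads) lies 8 mm behind it; x points along the fingers, y is the direction in which the jaws open and shut, and the axes are right-handed (so a half turn about x gives the same grasp; the last joint's range is limited). The gripper opens to 85 mm and grips with 20 to 120 N. Pads are 22 mm wide; open, the fingers measure 114 mm over their backs; the gripper's body (76 mm by 85 mm) begins 54 mm behind the grasp point. The pads swing forward as they close: fully open they stand 13 mm farther back than shut.
Start: joints at [64.784, 21.807, 74.336, -0, 83.858, -12.336], TCP at [0.123, 0.536, 0.242] pointing down, gripper open.
Joint ranges: [-178.18, 178.18], [-50.72, 133.34], [12.68, 142.11], [-81.47, 261.47], [9.98, 163.14], [-165.26, 165.26]. Speed limits (degrees/s): [136.94, 136.94, 180, 180, 180, 180].

### API

Orientations are given as a 3x3 rotation matrix whose columns are the frame's x, y, z axes.
In Python, from rig import env gives the robot as it stands.
- The arm moves only by the tool carry_out, never from a script. Its argument "motion" is a list that holds one entry, the list of rows, each a list of 7 numbers: the shift along the tool's x, y, z in cm, then the turn, a rotation vector about the tool's x, y, z in rad, then the finger opening in cm, from 0 to 8.54. A call has 1 to 5 rows; each row is the pose to reach, as a shift and turn from the pose commanded when the call began, along the tool's axes at that moment; what a row does not reach only later rows make up. A row lasts 1/12 s, in which the tool goes at most 41.7 mm and 7.16 degrees, less where a joint would pass 70% of its speed; a pose out of reach is approached as far as the arm can. A call with a gripper value outside its range is refused whole. The fingers move at their own pace and stop on an object; "grip_force" is the grip in N (left out, the last holds). Time passes only in rows, so rows that repeat a pose let the fingers close. It gives the time, the measured TCP pose, the force and the opening at its end, in the units of the state.
- env.observe(): the state, without advancing time (a new reading comes with each control period).
- env.get_image(name): name is "side" or "top" or "wrist"; returns a dict with "image" (384x512x3 uint8, red, green, blue), "fov_y" (degrees; the focal length in pixels is half the picture's height over the tangent of half this angle, whatever the lens; pixels are square), "cx", "cy" (the principal point, pixels), "R" (3x3) and "t" (3): a world point X has camera coordinates R X + t. Camera axes: x right, y down, z forward; pixel columns grow to the right and rows downward; lengths in m; the calibration is good to about 2 mm. A picture is of the moment at which its call begins. There is no depth.
- env.close_job(): hands the job in, once; it reports no verdict.
The state is a dict: "time_s": time; "q": joint angles; "qvel": joint speeds; "joint_efforts": joint torques, N m; "position": TCP position; "tool_rot": TCP orientation; "ft_force": force on the tool from outside, world axes, zero at the start; "wrist_torque": the same for the moment, N m; "grip_width": finger opening in m.
Only numpy, scipy, OpenCV 4.12 (cv2) and the standard library are available. Lean on these libraries where they do the work, as an engineer would, in place of code of your own. Each camera call takes 0.05 s, during which the arm holds its last target. There are 200 camera calls.

### The job

Load the undrilled mallet-head blank from the bench into the empty nest on the robot's side of the indexing dial: slide it in flat under the hold-down lips, past the two roller clips, until it snaps fully home against the back fence, firmly but without ramming it. Then push the dial round one station counter-clockwise seen from above, so that the blank comes round in front of the drill, and leave it sitting in that detent: do not turn it backwards or run past. The drilled head must stay in its own nest, and everything else on the bench stays where it is.

Things in the scene. Friction and masses are not known exactly. Their poses are not given: they have to be found in the camera images.
- blank: undrilled beech mallet-head blank, light wood, a plain block 120 (its x) x 50 (its y) x 45 (its z) mm with its four upright edges chamfered (4 mm off the length, 7 mm off the width), about 0.2 kg, lying on the bench to the left of the dial; origin at the centre of its underside
- bored: the same kind of head, already drilled (a dark 24 mm hole in each long side), clipped in the nest that faces the drill at the start; origin at the centre of its underside, x along its 120 mm
- station: boring station fixed to the bench: dial on a plywood base 360x360x22 mm, boring unit on its right. Origin on the dial's axis at bench height; z up, x from the robot's side of the dial to its far side, y to the left. Dial: steel rim radius 192 mm, dark brown top radius 187 mm, its top face 75 mm above the bench. Four equal nests 90 degrees apart: at the start empty at -x, +y and +x; the drilled head at -y
- drill_tip (a point): tip of the drill bit, fixed, 202 mm from the dial's axis along the station's -y and 97 mm above the bench, pointing at the axis. Behind it chuck and blue motor, to 540 mm from the axis, 155 mm high, with a lever knob to 172 mm
- load_nest (a point): middle of the blank's underside when fully home in the nest on the robot's side at the start: on the dial's top face, 105 mm from the axis. Turns with the dial; x axis inwards to the axis (the way the blank is pushed), y along the fence, z up. Fence face 80 mm from the axis, 22 mm high; two flared cheeks as high, 124 mm apart; two hold-downs 51 mm high on the fence, their lips 47 mm above the dial reach out to 89 mm from the axis
- load_clip (a point): axis of the left one of the load nest's two upright nylon rollers (14 mm diameter) on spring blades, 132 mm from the dial's axis, tops 23 mm above the dial; 112 mm free between the pair. A head's edge meets them with its middle 158 mm from the axis, lying flat. Push of 6 to 20 N to part them, hardest in the first 8 mm; a push off its middle cocks it. They close on the rear chamfers, pulling it home over the last 5 mm
- bored_nest (a point): the same point of the drilled head's nest. It turns with the dial and has the same axis directions as load_nest, so here its y axis points inwards and its x axis along the fence
- push_post (a point): top of one of the four red upright hand posts on the dial, 22 mm diameter, top 80 mm above the dial (155 mm above the bench), 156 mm from the axis, midway between two nests; at the start this one stands on the robot's side, left of the empty nest. Turns with the dial; pushed counter-clockwise it sweeps across the robot's side of the dial
- dial (a joint): turn of the dial, rad: 0 at the start, growing counter-clockwise from above, no end stops. A sprung roller on the far side drops into a notch of the rim every 1.571 rad; leaving a notch takes 12 to 18 N at a post, between notches 2 to 4 N. Within 0.04 rad of a notch it pulls the dial in by itself and the resistance vanishes; pushed on, it climbs out the other side. Next detent: 1.571
- mallet: finished carpenter's mallet lying flat, dark head 62x120x48 mm, 220 mm handle; loose, leave it alone; origin at its underside
- glue: white glue bottle with a red cap, 60 mm wide, 170 mm high, standing; loose, leave it alone; origin at its underside
- pencils: steel tin of pencils, 72 mm wide, 90 mm high, pencils to 165 mm; loose, leave it alone; origin at its underside
- square: try square lying flat, dark wooden stock 110 mm long, steel blade 200 mm long, 16 mm high; loose, leave it alone; origin at its underside
- chisel: chisel with an orange handle, 262 mm long, 22 mm high, lying; loose, leave it alone; origin at its underside
- tape: yellow tape measure standing on edge, 66x34x62 mm; loose, leave it alone; origin at its underside
- sander: cork sanding block with a red sole, 115x68x30 mm; loose, leave it alone; origin at its underside
Things that resemble listed ones, but are neither listed nor needed, are in the scene too. What is shaped like the blank but blue or green is not meant.

How it is judged (in metres and radians):
On the way:
1. the blank sits fully home in the load nest while the dial still stands in its starting detent (x of blank in the frame of load_nest between -0.003 and 0.003 m and y of blank in the frame of load_nest between -0.004 and 0.004 m and z of blank in the frame of load_nest between -0.003 and 0.003 m and angle between the x axis of blank and the y axis of load_nest, either way round below 0.04 rad and angle between blank's own z axis and vertical below 0.05 rad and value of joint dial between -0.06 and 0.06 rad), for 0.2 s.
At the end, for the whole second after the job is handed in: the dial rests in the next detent counter-clockwise (1.571 rad, within 0.03), the blank lies flat and fully home in its nest (within 3 mm of home along the push, 4 mm sideways, 3 mm in height, 0.04 rad square) and the drilled head still sits home in its own nest to the same tolerances, all at rest (x of blank in the frame of load_nest between -0.003 and 0.003 m and y of blank in the frame of load_nest between -0.004 and 0.004 m and z of blank in the frame of load_nest between -0.003 and 0.003 m and angle between the x axis of blank and the y axis of load_nest, either way round below 0.04 rad and angle between each of blank, bored's own z axis and vertical below 0.05 rad and y of bored in the frame of bored_nest between -0.003 and 0.003 m and x of bored in the frame of bored_nest between -0.004 and 0.004 m and z of bored in the frame of bored_nest between -0.003 and 0.003 m and angle between the x axis of bored and the x axis of bored_nest, either way round below 0.04 rad and value of joint dial between 1.5408 and 1.6008 rad and velocity of joint dial between -0.02 and 0.02 rad/s and linear speed of blank below 0.01 m/s); the robot touches nothing.
It fails at once if the dial is run past the next detent (more than 0.12 rad beyond it) (value of joint dial above 1.6908 rad).
It fails at once if the dial is turned backwards (more than 0.12 rad) (value of joint dial below -0.12 rad).
It fails at once if the blank is rammed against the dial or nest with more than 80 N (contact force between blank and station above 80 N).
It fails at once if a bystander is shoved more than 30 mm (distance of any of mallet, glue, pencils, square, chisel, tape, sander from where it was at the start of the episode above 0.03 m).
It also fails if it takes over 72 s, if anything falls off the work surface, if the arm or the gripper's body presses on something with over 40 N, if the wrist force passes 120 N, or if a joint passes its speed limit or range.

## Working session

There is one attempt and no reset: what is moved stays moved. The work goes in short steps, Python scripts to look and compute and a tool call to move; the robot and the scene stay as the last step left them, time stands still between calls to the robot, and variables do not carry over. Pictures are saved under pics/ and viewed, on a budget of 10 in all, crops included, one or two more only if the job needs it, and the job is handed in when it is done.

Besides the shell and the picture viewer there is one more tool, called in YAML: its name, and indented under it one key for each argument. carry_out: Moves the arm, as the interface text tells. Its arguments: {"type":"object","properties":{"motion":{"type":"array","items":{"type":"array","items":{"type":"array","items":{"type":"number"}}}},"grip_force":{"type":"number"}},"required":["motion"]}

```bash
mkdir -p pics; ls
python3 - <<'E'
from rig import env
import cv2,numpy as np
s=env.observe();print(s)
for n in("top","side"):
    d=env.get_image(n);cv2.imwrite(f"pics/{n}0.png",d["image"][:,:,::-1]);np.savez(f"{n}0.npz",**d)
    print(n,d["fov_y"],d["cx"],d["cy"],d["R"],d["t"])
E
```

```text
pics
{'time_s': 0.0, 'q': array([ 6.47861522e+01,  2.18422186e+01,  7.43867123e+01, -1.32357544e-03,
        8.38563886e+01, -1.23383780e+01]), 'qvel': array([-0.01897621,  0.04536898, -0.02452784, -0.0731883 , -0.03043402,
       -0.03031321]), 'joint_efforts': array([-2.26844160e-03, -4.48457122e+01, -2.31263602e+01, -3.35683299e-04,
        4.79665148e-03, -3.30234809e-05]), 'position': array([0.12246749, 0.53590309, 0.24168872]), 'tool_rot': array([[-6.13575847e-04,  2.22829894e-01,  9.74857149e-01],
       [-1.35701339e-03,  9.74856250e-01, -2.22830543e-01],
       [-9.99998891e-01, -1.45961764e-03, -2.95765099e-04]]), 'ft_force': array([-0.04173417,  0.17192463,  0.74467803]), 'wrist_torque': array([ 0.02917548,  0.0076681 , -0.0032089 ]), 'grip_width': 0.08546082720566751}
top 54.58919987540375 255.32416148506675 191.2107920350723 [[-0.02657749 -0.99960719  0.00889385]
 [-0.99406452  0.0254891  -0.10576402]
 [ 0.10549577 -0.011652   -0.99435148]] [0.11225501 0.48421393 1.68173295]
side 55.221459654478345 255.5192697837149 194.0983709843522 [[-0.91984594 -0.39225934 -0.00400776]
 [-0.30294944  0.71683099 -0.62799281]
 [ 0.24920893 -0.57644249 -0.77820882]] [0.5149754  0.14079225 1.46806579]
```

View pics/top0.png

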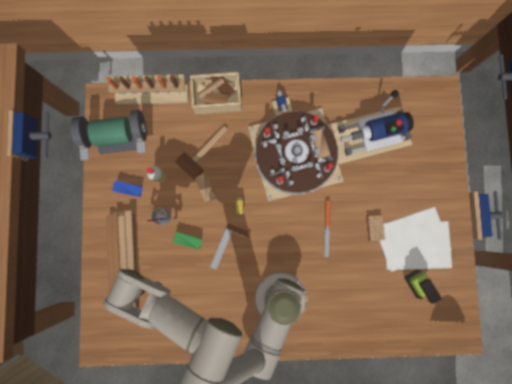

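View pics/side0.png

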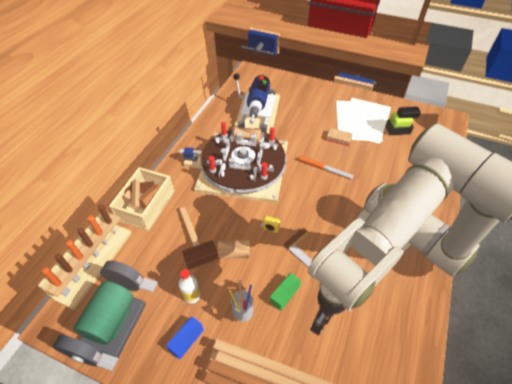

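The overhead view shows the dial centred at about (297,151) and the blank at about (206,188), between the mallet head (190,166) and the yellow tape (240,206). The side view has the blank at about (235,250). I'll get coarse positions first, then look from the wrist.

```bash
cat > h.py <<'E'
import numpy as np, cv2
from rig import env
def shot(n,f):
    d=env.get_image(n); np.savez(f+".npz",**d); return d
def load(f): return dict(np.load(f+".npz"))
def foc(d): return d["image"].shape[0]/2/np.tan(np.radians(float(d["fov_y"]))/2)
def onplane(d,uv,z):
    uv=np.atleast_2d(uv).astype(float); f=foc(d)
    r=np.c_[(uv[:,0]-d["cx"])/f,(uv[:,1]-d["cy"])/f,np.ones(len(uv))]@d["R"]
    c=-d["R"].T@d["t"]; return c+r*((z-c[2])/r[:,2])[:,None]
def proj(d,X):
    p=np.atleast_2d(X)@d["R"].T+d["t"]; return p[:,:2]/p[:,2:]*foc(d)+[float(d["cx"]),float(d["cy"])]
def shift(p):  # world displacement to tool axes, cm
    s=env.observe(); return np.round((np.array(p)-s["position"])@s["tool_rot"]*100,2)
E
python3 - <<'E'
from h import *
d=load("top0")
print("axis",onplane(d,(297,151),.1)); print("blank",onplane(d,(206,188),.045)); print("mallet",onplane(d,(190,166),.048),"tape",onplane(d,(240,206),.06),"pencils",onplane(d,(161,215),.1),"glue",onplane(d,(153,172),.17))
im=d["image"];hsv=cv2.cvtColor(im,cv2.COLOR_RGB2HSV)
m=((hsv[...,0]<6)|(hsv[...,0]>174))&(hsv[...,1]>170)&(hsv[...,2]>120)
n,l,st,c=cv2.connectedComponentsWithStats(m.astype(np.uint8))
for i in range(1,n):
    if st[i,4]>3: print(c[i],st[i,4],onplane(d,c[i],.155))
w=shot("wrist","w0");print(w["R"],w["t"],w["fov_y"], "campos",-w["R"].T@w["t"])
cv2.imwrite("pics/crop1.png",np.hstack([cv2.resize(im[100:220,140:270,::-1],None,fx=3,fy=3,interpolation=3),cv2.resize(w["image"][:,:,::-1],(400,360),)]))
E
```

```text
axis [[ 0.65380728 -0.08933945  0.1       ]]
blank [[0.50523803 0.32292593 0.045     ]]
mallet [[0.60753223 0.39401056 0.048     ]] tape [[0.41854304 0.17027387 0.06      ]] pencils [[0.38561829 0.51301599 0.1       ]] glue [[0.56393637 0.52965101 0.17      ]]
[314.9 118.2] 10 [[ 0.78463464 -0.16544198  0.155     ]]
[398.33333333 122.75      ] 12 [[ 0.75575026 -0.52680078  0.155     ]]
[266.81818182 129.54545455] 11 [[0.73935541 0.04441744 0.155     ]]
[149.4 169.8] 5 [[0.57626633 0.54890177 0.155     ]]
[[ 0.22340445  0.97472421 -0.00178097]
 [ 0.93663365 -0.21416767  0.27721762]
 [ 0.2698293  -0.06359976 -0.96080551]] [-0.54888576 -0.0353222   0.37987301] 69.46968008931003 campos [0.05320662 0.55160719 0.37379847]
```

View pics/crop1.png

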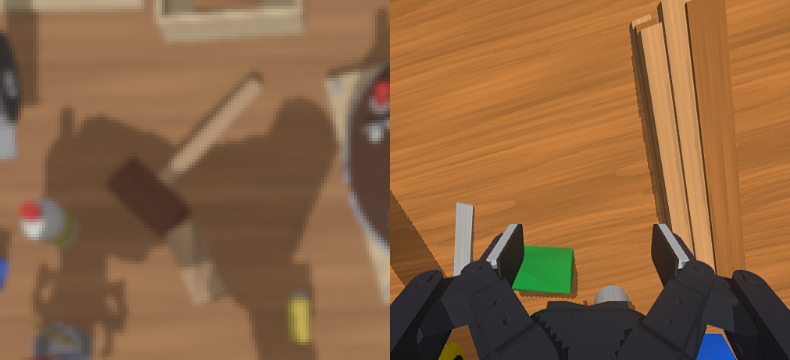

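The crop shows the blank lying against or very near the mallet head, with its far end at about crop (180,235) and its near end at (205,300). I'll move the wrist camera over it.

carry_out:
  motion:
    - [[-1,-4,18,0,0,0,8.5],[-1,-4,18,0,0,0,8.5],[-1,-4,18,0,0,0,8.5],[-1,-4,18,0,0,0,8.5],[-1,-4,18,0,0,0,8.5]]

```text
time_s: 0.57
position: [0.2928, 0.455, 0.2522]
tool_rot: [[0.001, 0.226, 0.974], [-0.001, 0.974, -0.226], [-1.0, -0.0, 0.001]]
ft_force: [0.1, 0.2, 0.9]
grip_width: 0.0853
```

carry_out:
  motion:
    - [[-1,-4,18,0,0,0,8.5],[-1,-4,18,0,0,0,8.5],[-1,-4,18,0,0,0,8.5],[-1,-4,18,0,0,0,8.5],[-1,-4,18,0,0,0,8.5]]

```text
time_s: 0.98
position: [0.4596, 0.3754, 0.2619]
tool_rot: [[0.0, 0.226, 0.974], [-0.001, 0.974, -0.226], [-1.0, -0.001, 0.001]]
ft_force: [-0.5, 0.0, -0.1]
grip_width: 0.0848
```

carry_out:
  motion:
    - [[-1,-2,8,-0.59,0,0,8.5],[-1,-2,8,-0.59,0,0,8.5],[-1,-2,8,-0.59,0,0,8.5],[-1,-2,8,-0.59,0,0,8.5],[-1,-2,8,-0.59,0,0,8.5]]

```text
time_s: 1.4
position: [0.5299, 0.3399, 0.2716]
tool_rot: [[-0.001, -0.362, 0.932], [-0.0, 0.932, 0.362], [-1.0, 0.0, -0.001]]
ft_force: [-0.3, -0.1, 0.2]
grip_width: 0.0846
```

Run:
```python
from h import *
s=env.observe();print(s["time_s"],s["position"],s["tool_rot"],s["q"])
w=shot("wrist","w1");cv2.imwrite("pics/w1.png",w["image"][:,:,::-1])
```

```text
1.4 [0.52985255 0.33994606 0.27161509] [[-1.15544839e-03 -3.61758948e-01  9.32270952e-01]
 [-3.56830075e-04  9.32271664e-01  3.61758782e-01]
 [-9.99999269e-01  8.53312898e-05 -1.20627827e-03]] [ 2.19241805e+01  2.92182464e+01  5.71782548e+01  5.76415344e-03
  9.36725469e+01 -8.92837151e+01]
```

View pics/w1.png

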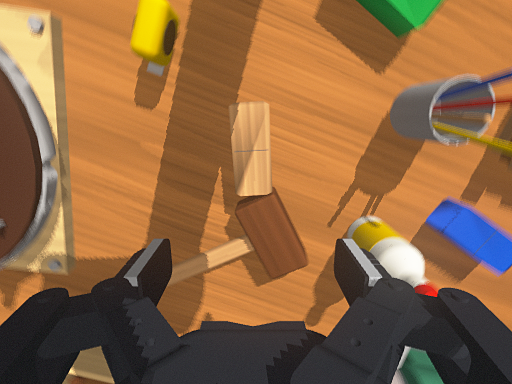

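The blank is clear at about x 232–271, y 101–196. The mallet head nearly touches its lower end at (265,195). Next I'll segment its top face.

Run:
```python
from h import *
d=load("w1");im=d["image"];hsv=cv2.cvtColor(im,cv2.COLOR_RGB2HSV)
for p in [(250,120),(250,175),(232,130),(245,98),(220,150),(255,150),(266,130),(290,120)]: print(p,hsv[p[1],p[0]])
roi=np.zeros(im.shape[:2],np.uint8);roi[90:205,215:285]=1
b=hsv[...,1];m=((b<115)&(hsv[...,2]>120)&(roi>0)).astype(np.uint8)
m=cv2.morphologyEx(m,cv2.MORPH_CLOSE,np.ones((5,5)))
n,l,st,c=cv2.connectedComponentsWithStats(m);i=1+np.argmax(st[1:,4]);print(st[i],c[i])
cn=max(cv2.findContours((l==i).astype(np.uint8),0,2)[0],key=cv2.contourArea)
X=onplane(d,cn.reshape(-1,2),.045)[:,:2]
r=cv2.minAreaRect((X*1000).astype(np.float32));print(r,cv2.boxPoints(r))
print("cam",-d["R"].T@d["t"])
```

```text
(250, 120) [ 16 133 224]
(250, 175) [ 16 131 234]
(232, 130) [ 15 133 149]
(245, 98) [ 14 170 199]
(220, 150) [ 14 163 128]
(255, 150) [ 13 100 188]
(266, 130) [ 16 125 242]
(290, 120) [ 14 176 199]
[235 150  31   2  33] [249.90909091 150.45454545]
((507.4243469238281, 327.53656005859375), (1.2855980396270752, 38.7176513671875), 21.184133529663086) [[499.82935 345.3549 ]
 [513.8206  309.25363]
 [515.01935 309.71823]
 [501.02808 345.8195 ]]
cam [0.46363387 0.3143488  0.40371178]
```

Run:
```python
from h import *
d=load("w1");im=d["image"];hsv=cv2.cvtColor(im,cv2.COLOR_RGB2HSV)
roi=np.zeros(im.shape[:2],np.uint8);roi[90:205,215:285]=1
for lo in (100,175):
    m=((hsv[...,1]<150)&(hsv[...,2]>lo)&(roi>0)).astype(np.uint8)
    m=cv2.morphologyEx(m,cv2.MORPH_OPEN,np.ones((3,3)))
    n,l,st,c=cv2.connectedComponentsWithStats(m);i=1+np.argmax(st[1:,4]);print(st[i],c[i])
    cn=max(cv2.findContours((l==i).astype(np.uint8),0,2)[0],key=cv2.contourArea)
    X=onplane(d,cn.reshape(-1,2),.045)[:,:2]
    r=cv2.minAreaRect((X*1000).astype(np.float32));print(r,cv2.boxPoints(r))
```

```text
[ 229  101   44   95 3602] [250.8384231  147.59272626]
((506.9225158691406, 328.77716064453125), (120.31831359863281, 50.16185760498047), 24.562589645385742) [[441.7815  326.5811 ]
 [462.63312 280.95847]
 [572.06354 330.97324]
 [551.2119  376.59586]]
[ 231  101   41   95 2911] [253.69082789 146.33184473]
((506.7733459472656, 328.6514892578125), (119.9421615600586, 49.72144317626953), 24.20563507080078) [[441.8817  326.73755]
 [462.26813 281.38763]
 [571.665   330.56543]
 [551.27856 375.91534]]
```

The blank's centre is at (0.507, 0.3285) and its long axis is at 24.3°. The measured size is 120×50 mm, which matches. Next I'll look at the station from close up.

carry_out:
  motion:
    - [[0,-17,-2,0,0,0,8.5],[0,-17,-2,0,0,0,8.5],[0,-17,-2,0,0,0,8.5],[0,-17,-2,0,0,0,8.5],[0,-17,-2,0,0,0,8.5]]

```text
time_s: 1.87
position: [0.5726, 0.1691, 0.272]
tool_rot: [[-0.0, -0.35, 0.937], [-0.002, 0.937, 0.35], [-1.0, -0.002, -0.001]]
ft_force: [0.2, -0.4, -0.8]
grip_width: 0.0853
```

carry_out:
  motion:
    - [[0,-17,-2,0,0,0,8.5],[0,-17,-2,0,0,0,8.5],[0,-17,-2,0,0,0,8.5],[0,-17,-2,0,0,0,8.5],[0,-17,-2,0,0,0,8.5]]

```text
time_s: 2.28
position: [0.6143, 0.0029, 0.2715]
tool_rot: [[-0.001, -0.35, 0.937], [-0.002, 0.937, 0.35], [-1.0, -0.001, -0.001]]
ft_force: [0.9, 0.5, -0.3]
grip_width: 0.0853
```

carry_out:
  motion:
    - [[0,-7,-2,0.16,0,0,8.5],[0,-7,-2,0.16,0,0,8.5],[0,-7,-2,0.16,0,0,8.5],[0,-7,-2,0.16,0,0,8.5],[0,-7,-2,0.16,0,0,8.5]]

```text
time_s: 2.7
position: [0.6195, -0.063, 0.2722]
tool_rot: [[-0.0, -0.204, 0.979], [0.001, 0.979, 0.204], [-1.0, 0.001, -0.0]]
ft_force: [1.2, 0.3, 0.2]
grip_width: 0.0851
```

Run:
```python
from h import *
s=env.observe();print(s["time_s"],s["position"],s["q"],s["qvel"].round(2))
w=shot("wrist","w2");cv2.imwrite("pics/w2.png",w["image"][:,:,::-1]);print(-w["R"].T@w["t"])
hsv=cv2.cvtColor(w["image"],cv2.COLOR_RGB2HSV)
m=((hsv[...,0]<6)|(hsv[...,0]>174))&(hsv[...,1]>150)&(hsv[...,2]>100)
n,l,st,c=cv2.connectedComponentsWithStats(m.astype(np.uint8))
for i in range(1,n):
    if st[i,4]>30: print(c[i].round(1),st[i],onplane(w,c[i],.155))
```

```text
2.7 [ 0.61953464 -0.06297586  0.27218964] [-1.66892716e+01  2.84345011e+01  5.84393060e+01  2.22545737e-02
  9.31527558e+01 -1.18435929e+02] [ 1.12 -0.43  0.02 -0.02 -0.04 -0.36]
[ 0.5499155  -0.07756231  0.40421106]
[331.4 100.2] [312  86  39  27 800] [[ 0.52559954 -0.01391257  0.155     ]]
[ 97.5 106.9] [  71   94   56   26 1177] [[ 0.57169404 -0.20912234  0.155     ]]
[320.5 298.9] [306 274  30  50 865] [[0.71902467 0.03054423 0.155     ]]
```

View pics/w2.png

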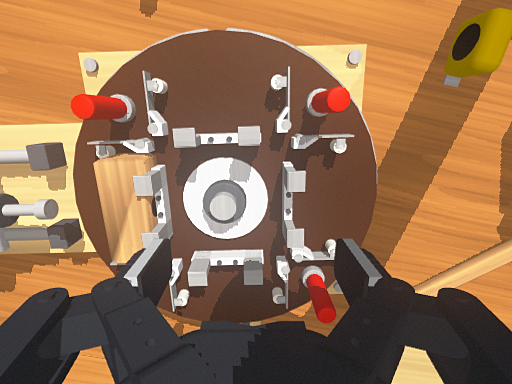

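The dial is fully in view, with the empty load nest at the top. Its rollers are at about (162,86) and (279,83), and its hold-downs at (184,137) and (249,135). The post tops are at about (338,99), (83,107) and (325,314). Now I'll fit the axis and yaw.

Run:
```python
from h import *
d=load("w2")
P=onplane(d,[(338,99),(83,107),(325,314)],.155)[:,:2];print("posts",P)
c=(P[1]+P[2])/2;v=P[0]-P[1];print("c",c,"yaw",np.degrees(np.arctan2(v[1],v[0]))-90,np.linalg.norm(v))
# dial disc: brown mask contour -> circle at .075
im=d["image"];hsv=cv2.cvtColor(im,cv2.COLOR_RGB2HSV)
m=((hsv[...,2]<125)&(hsv[...,1]>80)&((hsv[...,0]<14)|(hsv[...,0]>170))).astype(np.uint8);m[250:]=0
m=cv2.morphologyEx(m,cv2.MORPH_OPEN,np.ones((3,3)))
n,l,st,cc=cv2.connectedComponentsWithStats(m);i=1+np.argmax(st[1:,4]);print(st[i])
ct=max(cv2.findContours((l==i).astype(np.uint8),0,1)[0],key=cv2.contourArea).reshape(-1,2)
h=cv2.convexHull(ct).reshape(-1,2);X=onplane(d,h[h[:,1]<235],.075)[:,:2]
from scipy.optimize import least_squares
f=least_squares(lambda p:np.hypot(*(X-p[:2]).T)-.187,[.65,-.085],loss="soft_l1",f_scale=.002);print("disc",f.x,(f.fun*1000).round(1))
# rollers/hub
r=onplane(d,[(162,86),(279,83)],.098)[:,:2];print("rollers",r,np.linalg.norm(r[0]-r[1]),r.mean(0),np.degrees(np.arctan2(*(r[1]-r[0])[::-1]))-90)
cr=im[60:180,120:350,::-1];cv2.imwrite("pics/w2c.png",cv2.resize(cr,None,fx=3.4,fy=3.4,interpolation=cv2.INTER_CUBIC))
```

```text
posts [[ 0.52353015 -0.00863712]
 [ 0.5743037  -0.22134354]
 [ 0.73629065  0.04031499]]
c [ 0.65529718 -0.09051428] yaw 13.425419466863431 0.2186823667594455
[   74    31   303   219 29794]
disc [ 0.65752745 -0.08986164] [  0.1  -6.5 -18.1   0.4   0.1   0.1  -0.7  -0.4  -0.8   0.1  -0.4  -0.4
  -0.5  -1.1  -1.   -0.8  -0.9  -1.2  -1.1  -0.7  -0.1  -0.5  -0.7   0.2
   0.2   0.1   0.5   0.2   0.2   0.7   0.6   0.3   0.6   0.7   0.5   0.3]
rollers [[ 0.5422313  -0.17492437]
 [ 0.51480982 -0.05699687]] 0.12107367009817074 [ 0.52852056 -0.11596062] 13.090270656507286
```

View pics/w2c.png

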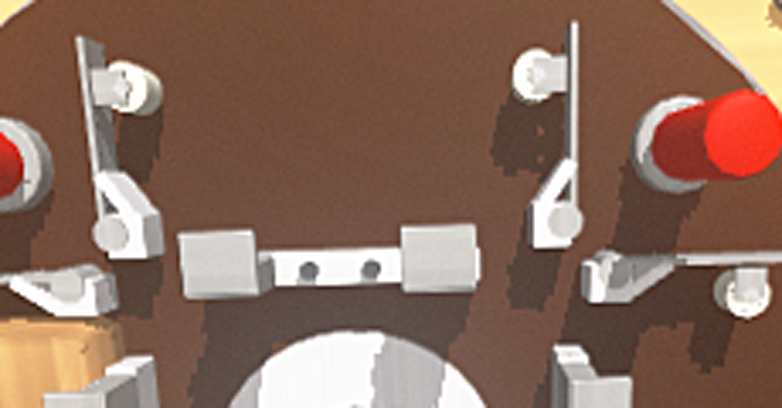

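Run:
```python
from h import *
d=load("w2")
f=lambda a:(120+a[0]/3.4,60+a[1]/3.4)
y=np.radians(13.2);u=np.array([np.cos(y),np.sin(y)])
ang=lambda a,b:np.degrees(np.arctan2(*(b-a)[::-1]))-90
r=onplane(d,[f((130,87)),f((535,74))],.098)[:,:2];print("rol",np.linalg.norm(r[1]-r[0]),ang(*r),r.mean(0)+.132*u)
h=onplane(d,[f((180,233)),f((475,224))],.126)[:,:2];print("lip",np.linalg.norm(h[1]-h[0]),ang(*h),h.mean(0)+.089*u)
p=onplane(d,[f((272,249)),f((402,248))],.097)[:,:2];print("fence",ang(*p),p.mean(0)+.08*u)
# hub
hb=onplane(d,[(224,202)],.11)[:,:2];print("hub",hb)
e=onplane(load("top0"),[(205,188)],.045);print(e)
b=np.array(onplane(d,[(95,163),(140,154)],.12));print(b)
```

```text
rol 0.12322394347499299 13.43386655166303 [ 0.65682312 -0.08871587]
lip 0.0850080931139766 13.417706525472681 [ 0.65644765 -0.08940071]
fence 12.149403623648936 [ 0.65526752 -0.0907373 ]
hub [[ 0.64936087 -0.08951278]]
[[0.50535373 0.32745185 0.045     ]]
[[ 0.63133259 -0.2273224   0.12      ]
 [ 0.61253301 -0.18256327  0.12      ]]
```

The axis is at about (0.6565, -0.0895) with yaw 13.3°. Now to go and grasp the blank.

carry_out:
  motion:
    - [[0,18,-1,0,0,0,8.5],[0,18,-1,0,0,0,8.5],[0,18,-1,0,0,0,8.5],[0,18,-1,0,0,0,8.5],[0,18,-1,0,0,0,8.5]]

```text
time_s: 3.17
position: [0.5709, 0.1164, 0.273]
tool_rot: [[0.0, -0.209, 0.978], [0.001, 0.978, 0.209], [-1.0, 0.001, 0.001]]
ft_force: [0.2, 0.6, 0.7]
grip_width: 0.0846
```

carry_out:
  motion:
    - [[2,18,-1,0,0,0,8.5],[2,18,-1,0,0,0,8.5],[2,18,-1,0,0,0,8.5],[2,18,-1,0,0,0,8.5],[2,18,-1,0,0,0,8.5]]

```text
time_s: 3.58
position: [0.524, 0.2897, 0.2519]
tool_rot: [[-0.001, -0.209, 0.978], [0.001, 0.978, 0.209], [-1.0, 0.001, -0.001]]
ft_force: [-0.8, 0.0, 0.3]
grip_width: 0.0851
```

carry_out:
  motion:
    - [[8,4.6,-1,-0.22,0,0,8.5],[8,4.6,-1,-0.22,0,0,8.5],[8,4.6,-1,-0.22,0,0,8.5],[8,4.6,-1,-0.22,0,0,8.5],[8,4.6,-1,-0.22,0,0,8.5]]

```text
time_s: 4.0
position: [0.5081, 0.3276, 0.1735]
tool_rot: [[0.001, -0.411, 0.912], [0.0, 0.912, 0.411], [-1.0, -0.0, 0.001]]
ft_force: [0.6, -0.2, 0.8]
grip_width: 0.085
```

Run:
```python
from h import *
s=env.observe();print(s["time_s"],s["position"],np.degrees(np.arctan2(s["tool_rot"][1,2],s["tool_rot"][0,2])),shift([.507,.3285,.018]))
w=shot("wrist","w3");cv2.imwrite("pics/w3.png",w["image"][:,:,::-1])
a=np.radians(24.3);e=np.array([np.cos(a),np.sin(a)]);n=np.array([-e[1],e[0]])
c=np.array([.507,.3285]);print(proj(w,[[*(c+i*.06*e+j*.025*n),.045] for i in(-1,1) for j in(-1,1)]))
```

```text
4.0 [0.50812261 0.32757031 0.173509  ] 24.273068934242183 [15.55  0.14 -0.08]
[[226.74215691 125.19272672]
 [281.44977716 125.13640016]
 [229.87731597 244.52000085]
 [278.20522263 244.495554  ]]
```

View pics/w3.png

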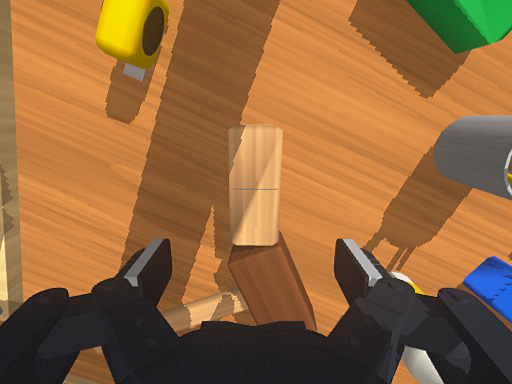

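The predicted corners match the picture, with the blank at x 229–283 and y 125–246. I'll descend and grip.

carry_out:
  motion:
    - [[4,0.1,0,0,0,0,8.5],[8,0.1,0,0,0,0,8.5],[12,0.1,0,0,0,0,8.5],[14.5,0.1,0,0,0,0,8.5],[15.5,0.1,0,0,0,0,8.5]]

```text
time_s: 4.47
position: [0.5074, 0.3272, 0.0155]
tool_rot: [[-0.002, -0.41, 0.912], [-0.001, 0.912, 0.41], [-1.0, -0.0, -0.002]]
ft_force: [-0.4, -0.2, 0.1]
grip_width: 0.085
```

carry_out:
  motion:
    - [[0,0,0,0,0,0,3.5],[0,0,0,0,0,0,3.5],[0,0,0,0,0,0,3.5],[0,0,0,0,0,0,3.5],[0,0,0,0,0,0,3.5]]
  grip_force: 40

```text
time_s: 4.88
position: [0.5087, 0.3289, 0.0201]
tool_rot: [[0.005, -0.412, 0.911], [0.002, 0.911, 0.412], [-1.0, -0.001, 0.005]]
ft_force: [0.9, -0.2, 7.9]
grip_width: 0.0494
```

carry_out:
  motion:
    - [[0,0,0,0,0,0,3.5],[0,0,0,0,0,0,3.5],[0,0,0,0,0,0,3.5],[0,0,0,0,0,0,3.5],[0,0,0,0,0,0,3.5]]

```text
time_s: 5.3
position: [0.5087, 0.3289, 0.0201]
tool_rot: [[0.005, -0.412, 0.911], [0.002, 0.911, 0.412], [-1.0, -0.001, 0.006]]
ft_force: [0.2, -0.9, 7.9]
grip_width: 0.0496
```

Gripped at 49.5 mm. I'll lift, then carry and turn it towards the front of the nest.

carry_out:
  motion:
    - [[-4,0,0,0,0,0,3.5],[-8,0,0,0,0,0,3.5],[-12,0,0,0,0,0,3.5],[-16,0,0,0,0,0,3.5],[-18.2,0,0,0,0,0,3.5]]

```text
time_s: 5.72
position: [0.5079, 0.3289, 0.2058]
tool_rot: [[0.008, -0.413, 0.911], [0.003, 0.911, 0.413], [-1.0, -0.0, 0.008]]
ft_force: [1.1, -0.0, -2.4]
grip_width: 0.0494
```

carry_out:
  motion:
    - [[0,-2.7,-1.3,0.118,0,0,3.5],[0,-5.5,-2.7,0.235,0,0,3.5],[0,-8.2,-4,0.353,0,0,3.5],[0,-11,-5.4,0.47,0,0,3.5],[0,-13.7,-6.7,0.588,0,0,3.5]]

```text
time_s: 6.13
position: [0.5022, 0.1746, 0.2006]
tool_rot: [[0.002, 0.168, 0.986], [0.0, 0.986, -0.168], [-1.0, 0.0, 0.002]]
ft_force: [0.3, 0.3, -1.0]
grip_width: 0.0494
```

carry_out:
  motion:
    - [[0,-3,0.4,0.118,0,0,3.5],[0,-6,0.8,0.235,0,0,3.5],[0,-9,1.2,0.353,0,0,3.5],[0,-12,1.6,0.47,0,0,3.5],[0,-15.1,2,0.588,0,0,3.5]]

```text
time_s: 6.55
position: [0.4975, 0.0225, 0.2006]
tool_rot: [[0.002, 0.686, 0.727], [-0.0, 0.727, -0.686], [-1.0, 0.001, 0.002]]
ft_force: [1.0, -0.6, -1.1]
grip_width: 0.0493
```

carry_out:
  motion:
    - [[0,-2.3,2,0.118,0,0,3.5],[0,-4.6,4,0.235,0,0,3.5],[0,-6.9,6,0.353,0,0,3.5],[0,-9.1,8,0.47,0,0,3.5],[0,-11.4,10.1,0.588,0,0,3.5]]

```text
time_s: 6.97
position: [0.4936, -0.1298, 0.2007]
tool_rot: [[0.002, 0.975, 0.224], [-0.001, 0.224, -0.975], [-1.0, 0.002, 0.001]]
ft_force: [0.2, -0.6, -2.0]
grip_width: 0.0498
```

Run:
```python
from h import *
s=env.observe();print(s["time_s"],s["position"],s["ft_force"],s["grip_width"],s["q"].round(1),np.degrees(np.arctan2(s["tool_rot"][1,2],s["tool_rot"][0,2])))
print(shift([.4949,-.1277,.15]))
w=shot("wrist","w4");cv2.imwrite("pics/w4.png",w["image"][:,:,::-1])
```

```text
6.9667 [ 0.49360312 -0.12981837  0.20068785] [ 0.18947603 -0.6262997  -2.01016253] 0.04980236731691471 [-28.   19.9  84.7   0.   75.3 -41. ] -77.0436989886042
[ 5.07  0.17 -0.18]
```

View pics/w4.png

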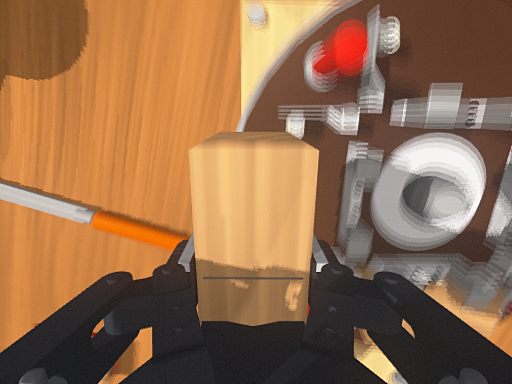

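The blank hangs level in the jaws with its midline at row 277. I'll work out where its centre sits relative to the tool.

Run:
```python
from h import *
d=load("w4");s=env.observe()
for z in(.223,.226):
    P=onplane(d,[(203,278),(303,278),(190,150),(318,150),(219,136),(293,136)],z);print(((P-s["position"])@s["tool_rot"]*1000).round(1))
c=np.array([.6565,-.0895]);y=np.radians(13.3);u=np.array([np.cos(y),np.sin(y)])
print(c-.166*u, shift([*(c-.166*u),.15]), "wristcam pred tcp", proj(d,s["position"]))
```

```text
[[-22.5 -22.6  -3.5]
 [-22.4  22.6  -3.9]
 [-22.7 -25.4 -61.1]
 [-22.7  25.  -61.6]
 [-22.7 -13.9 -66.6]
 [-22.7  14.9 -66.9]]
[[-25.5 -22.   -5.4]
 [-25.4  22.   -5.8]
 [-25.7 -24.8 -61.5]
 [-25.7  24.3 -62. ]
 [-25.7 -13.5 -66.9]
 [-25.7  14.5 -67.1]]
[ 0.49495231 -0.12768826] [ 5.05  0.23 -0.7 ] wristcam pred tcp [[252.86556404 260.10178626]]
```

carry_out:
  motion:
    - [[2,0.2,-0.4,0,0,0,3.5],[4,0.2,-0.6,0,0,0,3.5],[6,0.2,-0.6,0,0,0,3.5],[8,0.2,-0.6,0,0,0,3.5],[9,0.2,-0.6,0,0,0,3.5]]

```text
time_s: 7.43
position: [0.4939, -0.1218, 0.1084]
tool_rot: [[-0.001, 0.973, 0.23], [0.0, 0.23, -0.973], [-1.0, -0.001, -0.001]]
ft_force: [0.1, 0.7, -1.8]
grip_width: 0.0496
```

carry_out:
  motion:
    - [[0,0,0,0,0,0,3.5],[0,0,0,0,0,0,3.5],[0,0,0,0,0,0,3.5]]

```text
time_s: 7.68
position: [0.495, -0.1224, 0.1107]
tool_rot: [[0.002, 0.973, 0.23], [-0.001, 0.23, -0.973], [-1.0, 0.002, 0.002]]
ft_force: [0.4, -0.2, -0.7]
grip_width: 0.0494
```

Run:
```python
from h import *
s=env.observe();print(s["time_s"],s["position"],s["ft_force"],np.degrees(np.arctan2(s["tool_rot"][1,2],s["tool_rot"][0,2])),s["tool_rot"][:,0])
w=shot("wrist","w5");cv2.imwrite("pics/w5.png",w["image"][:,:,::-1])
print(shift([.49495,-.12769,.097]))
```

```text
7.6833 [ 0.49504239 -0.12240665  0.11072772] [ 0.3599421  -0.20318645 -0.71532825] -76.70436679540907 [ 0.00221713 -0.00111911 -0.99999692]
[ 1.37 -0.13  0.51]
```

View pics/w5.png

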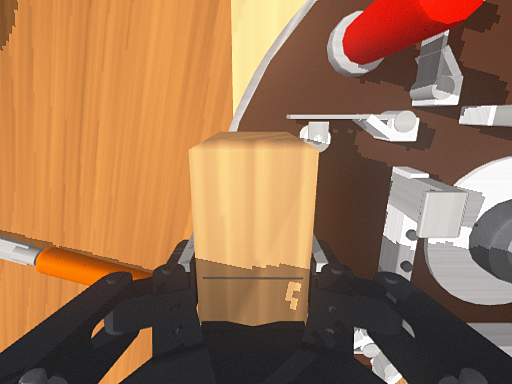

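The blank is held square, and the left roller is visible at about (316,135).

Run:
```python
from h import *
d=load("w5");s=env.observe();p=s["position"];T=s["tool_rot"]
print(p,"cam in tool",((-d["R"].T@d["t"])-p)@T)
P=onplane(d,[(203,278),(303,278),(190,150),(318,150),(219,136),(293,136)],p[2]+.025);print(((P-p)@T*1000).round(1));print(P)
c=np.array([.6565,-.0895]);y=np.radians(13.3);u=np.array([np.cos(y),np.sin(y)]);v=np.array([-u[1],u[0]])
print("roller exp",c-.132*u+.063*v,proj(d,[*(c-.132*u+.063*v),.098]),"lip",proj(d,[*(c-.089*u+.0425*v),.126]))
```

```text
[ 0.49502884 -0.12237749  0.11068774] cam in tool [-0.1320327  -0.00073129 -0.07036161]
[[-25.  -22.7  -0.5]
 [-25.   21.5  -0.5]
 [-25.1 -24.8 -56.8]
 [-25.   24.4 -56.7]
 [-25.1 -13.5 -62.1]
 [-25.1  14.6 -62. ]]
[[ 0.47278984 -0.12705039  0.13568774]
 [ 0.5157609  -0.11696925  0.13568774]
 [ 0.4577523  -0.0727939   0.13568774]
 [ 0.50566937 -0.06150492  0.13568774]
 [ 0.4675622  -0.06504983  0.13568774]
 [ 0.49487999 -0.05861136  0.13568774]]
roller exp [ 0.51354726 -0.0585563 ] [[317.60543453 138.44977466]] lip [[427.15828916 191.58746983]]
```

carry_out:
  motion:
    - [[0,-0.1,0.6,0,0,0,3.5],[0.6,-0.1,0.6,0,0,0,3.5],[1.1,-0.1,0.6,0,0,0,3.5],[1.1,-0.1,0.6,0,0,0,3.5],[1.1,-0.1,0.6,0,0,0,3.5]]

```text
time_s: 8.15
position: [0.4947, -0.1281, 0.0979]
tool_rot: [[-0.001, 0.973, 0.23], [0.001, 0.23, -0.973], [-1.0, -0.001, -0.001]]
ft_force: [-0.2, -0.6, -1.1]
grip_width: 0.0493
```

carry_out:
  motion:
    - [[0.2,0,0,0,0,0,3.5],[0.2,0,0,0,0,0,3.5],[0.2,0,0,0,0,0,3.5]]

```text
time_s: 8.4
position: [0.4949, -0.1282, 0.0963]
tool_rot: [[-0.0, 0.973, 0.23], [-0.0, 0.23, -0.973], [-1.0, -0.0, 0.0]]
ft_force: [-0.8, -0.1, -1.3]
grip_width: 0.0496
```

carry_out:
  motion:
    - [[0.2,0,0,0,0,0,3.5],[0.2,0,0,0,0,0,3.5],[0.2,0,0,0,0,0,3.5]]

```text
time_s: 8.65
position: [0.4951, -0.1284, 0.0951]
tool_rot: [[0.001, 0.973, 0.23], [-0.001, 0.23, -0.973], [-1.0, 0.001, 0.001]]
ft_force: [-2.7, 1.2, 6.9]
grip_width: 0.0497
```

The blank is down on the dial. I'll release it, lift, back off and turn 90° so both fingers face its rear side.

carry_out:
  motion:
    - [[0,0,0,0,0,0,7.5],[0,0,0,0,0,0,7.5],[0,0,0,0,0,0,7.5],[-0.5,0,0,0,0,0,7.5],[-1,0,0,0,0,0,7.5]]

```text
time_s: 9.07
position: [0.4948, -0.1282, 0.1045]
tool_rot: [[-0.0, 0.973, 0.23], [0.0, 0.23, -0.973], [-1.0, -0.0, -0.0]]
ft_force: [0.1, -1.3, -0.0]
grip_width: 0.075
```

carry_out:
  motion:
    - [[-3,0,0,0,0,0,7.5],[-6,0,0,0,0,0,7.5],[-8,0,0,0,0,0,7.5],[-8,-3,0,0,0,0,5],[-8,-6.4,0,0,0,0,5]]

```text
time_s: 9.48
position: [0.4332, -0.1432, 0.1858]
tool_rot: [[0.003, 0.973, 0.232], [-0.002, 0.232, -0.973], [-1.0, 0.003, 0.003]]
ft_force: [-0.8, -1.2, -0.5]
grip_width: 0.0523
```

carry_out:
  motion:
    - [[0,0,0,-0.11,0,0,5],[0,0,0,-0.22,0,0,5],[0,0,0,-0.33,0,0,5],[0,0,0,-0.44,0,0,5],[0,0,0,-0.55,0,0,5]]

```text
time_s: 9.9
position: [0.4326, -0.143, 0.1849]
tool_rot: [[0.001, 0.706, 0.708], [-0.0, 0.708, -0.706], [-1.0, 0.0, 0.001]]
ft_force: [0.4, -0.6, 0.4]
grip_width: 0.05
```

carry_out:
  motion:
    - [[0,0,0,-0.11,0,0,5],[0,0,0,-0.22,0,0,5],[0,0,0,-0.33,0,0,5],[0,0,0,-0.44,0,0,5],[0,0,0,-0.55,0,0,5]]

```text
time_s: 10.32
position: [0.4326, -0.143, 0.1849]
tool_rot: [[0.001, 0.231, 0.973], [-0.0, 0.973, -0.231], [-1.0, -0.0, 0.001]]
ft_force: [-0.2, -0.4, -0.1]
grip_width: 0.0502
```

carry_out:
  motion:
    - [[0,0,0,-0.12,0,0,5],[0,0,0,-0.24,0,0,5],[0,0,0,-0.36,0,0,5],[0,0,0,-0.47,0,0,5],[0,0,0,-0.47,0,0,5]]

```text
time_s: 10.73
position: [0.4327, -0.143, 0.1848]
tool_rot: [[0.001, -0.233, 0.972], [-0.0, 0.972, 0.233], [-1.0, -0.001, 0.0]]
ft_force: [0.0, -0.2, 1.4]
grip_width: 0.0498
```

Run:
```python
from h import *
s=env.observe();print(s["time_s"],s["position"],s["q"].round(1),np.degrees(np.arctan2(s["tool_rot"][1,2],s["tool_rot"][0,2])),s["ft_force"])
print(shift([.4327,-.1424,.095]))
w=shot("wrist","w6");cv2.imwrite("pics/w6.png",w["image"][:,:,::-1])
```

```text
10.7333 [ 0.43265463 -0.14298455  0.18482656] [ -33.2   15.7   94.2   -0.    70.1 -136.7] 13.468564244736354 [ 0.01821369 -0.20548136  1.38610778]
[8.98 0.06 0.01]
```

View pics/w6.png

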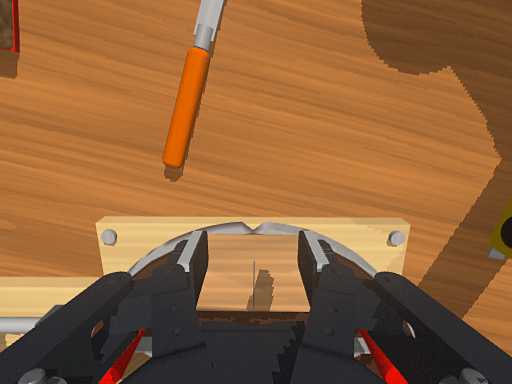

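The blank lies square on the dial with its mid mark at x≈254, centred between the fingers. I'll descend behind it and push in small steps.

carry_out:
  motion:
    - [[3,0.1,0,0,0,0,5],[6,0.1,0,0,0,0,5],[9,0.1,0,0,0,0,5],[9,0.1,1,0,0,0,5],[9,0.1,2,0,0,0,5]]

```text
time_s: 11.2
position: [0.4524, -0.1373, 0.0944]
tool_rot: [[-0.002, -0.226, 0.974], [0.001, 0.974, 0.226], [-1.0, 0.001, -0.001]]
ft_force: [-0.2, -0.4, 0.5]
grip_width: 0.0502
```

carry_out:
  motion:
    - [[0,0,0.3,0,0,0,5],[0,0,0.6,0,0,0,5],[0,0,0.9,0,0,0,5],[0,0,1.1,0,0,0,5],[0,0,1.3,0,0,0,5]]

```text
time_s: 11.62
position: [0.4648, -0.1344, 0.095]
tool_rot: [[0.001, -0.229, 0.973], [-0.001, 0.973, 0.229], [-1.0, -0.001, 0.001]]
ft_force: [-1.7, -0.8, 1.6]
grip_width: 0.0498
```

```bash
cat > st.py <<'E'
from h import *
s=env.observe();c=np.array([.6565,-.0895]);y=np.radians(13.3);u=np.array([np.cos(y),np.sin(y)]);v=np.array([-u[1],u[0]])
p=s["position"][:2]-c;f=s["ft_force"][:2]
print(s["time_s"],"u,v mm",p@u*1000,p@v*1000,"z",s["position"][2],"fu,fv,fz",f@u,f@v,s["ft_force"][2],"yaw",np.degrees(np.arctan2(s["tool_rot"][1,2],s["tool_rot"][0,2])))
E
python3 st.py
```

```text
11.6167 u,v mm -196.9258181709887 0.396426308039182 z 0.09499261039180772 fu,fv,fz -1.876213292888605 -0.36482185346520085 1.6058365861597534 yaw 13.239435684095099
```

carry_out:
  motion:
    - [[0,0,0.1,0,0,0,5],[0,0,0.2,0,0,0,5],[0,0,0.4,0,0,0,5],[0,0,0.5,0,0,0,5],[0,0,0.6,0,0,0,5]]

```text
time_s: 12.03
position: [0.4693, -0.1335, 0.0945]
tool_rot: [[-0.003, -0.229, 0.973], [-0.001, 0.973, 0.229], [-1.0, -0.0, -0.003]]
ft_force: [-9.8, -4.8, 6.0]
grip_width: 0.0504
```

carry_out:
  motion:
    - [[0,0,0.1,0,0,0,5],[0,0,0.2,0,0,0,5],[0,0,0.3,0,0,0,5],[0,0,0.4,0,0,0,5],[0,0,0.5,0,0,0,5]]

```text
time_s: 12.45
position: [0.4735, -0.1322, 0.0945]
tool_rot: [[-0.004, -0.229, 0.973], [-0.0, 0.973, 0.229], [-1.0, 0.001, -0.004]]
ft_force: [-10.9, -3.4, 6.9]
grip_width: 0.0501
```

carry_out:
  motion:
    - [[0,0,0.1,0,0,0,5],[0,0,0.2,0,0,0,5],[0,0,0.3,0,0,0,5],[0,0,0.4,0,0,0,5],[0,0,0.5,0,0,0,5]]

```text
time_s: 12.87
position: [0.4795, -0.1309, 0.0944]
tool_rot: [[-0.001, -0.229, 0.973], [-0.0, 0.973, 0.229], [-1.0, 0.0, -0.001]]
ft_force: [-5.5, -2.7, 3.2]
grip_width: 0.0501
```

```bash
python3 st.py
```

```text
12.8667 u,v mm -181.82988349296303 0.41295140630116844 z 0.09443255825994101 fu,fv,fz -6.0137712802349 -1.377030946678088 3.1684878054188284 yaw 13.232921388438662
```

It's passing the clips at about 12 N. Continuing.

carry_out:
  motion:
    - [[0,0,0.2,0,0,0,5],[0,0,0.4,0,0,0,5],[0,0,0.6,0,0,0,5],[0,0,0.8,0,0,0,5],[0,0,1.0,0,0,0,5]]

```text
time_s: 13.28
position: [0.4892, -0.1287, 0.0944]
tool_rot: [[-0.001, -0.229, 0.973], [-0.0, 0.973, 0.229], [-1.0, 0.0, -0.001]]
ft_force: [-5.2, -1.6, 3.6]
grip_width: 0.0502
```

carry_out:
  motion:
    - [[0,0,0.2,0,0,0,5],[0,0,0.4,0,0,0,5],[0,0,0.6,0,0,0,5],[0,0,0.8,0,0,0,5],[0,0,1.0,0,0,0,5]]

```text
time_s: 13.7
position: [0.499, -0.1264, 0.0944]
tool_rot: [[-0.001, -0.229, 0.973], [-0.0, 0.973, 0.229], [-1.0, 0.0, -0.002]]
ft_force: [-5.0, -3.1, 3.3]
grip_width: 0.0499
```

carry_out:
  motion:
    - [[0,0,0.2,0,0,0,5],[0,0,0.4,0,0,0,5],[0,0,0.5,0,0,0,5],[0,0,0.6,0,0,0,5],[0,0,0.7,0,0,0,5]]

```text
time_s: 14.12
position: [0.5058, -0.1248, 0.0944]
tool_rot: [[-0.001, -0.229, 0.973], [-0.0, 0.973, 0.229], [-1.0, 0.0, -0.001]]
ft_force: [-5.3, -2.3, 4.1]
grip_width: 0.0501
```

```bash
python3 st.py
```

```text
14.1167 u,v mm -154.8249334221221 0.312880561622714 z 0.09444361108273082 fu,fv,fz -5.723844552843761 -0.9771334557664028 4.089557653763174 yaw 13.234460938660074
```

carry_out:
  motion:
    - [[0,0,0.1,0,0,0,5],[0,0,0.2,0,0,0,5],[0,0,0.3,0,0,0,5],[0,0,0.4,0,0,0,5],[0,0,0.5,0,0,0,5]]

```text
time_s: 14.53
position: [0.5107, -0.1237, 0.0945]
tool_rot: [[-0.001, -0.229, 0.973], [-0.0, 0.973, 0.229], [-1.0, 0.0, -0.001]]
ft_force: [-3.7, -2.0, 3.4]
grip_width: 0.05
```

carry_out:
  motion:
    - [[0,0,0.1,0,0,0,5],[0,0,0.2,0,0,0,5],[0,0,0.3,0,0,0,5],[0,0,0.4,0,0,0,5]]

```text
time_s: 14.87
position: [0.5154, -0.1224, 0.0942]
tool_rot: [[0.0, -0.229, 0.973], [0.0, 0.973, 0.229], [-1.0, 0.0, 0.0]]
ft_force: [-0.1, 0.6, 0.0]
grip_width: 0.0503
```

carry_out:
  motion:
    - [[0,0,0.1,0,0,0,5],[0,0,0.2,0,0,0,5],[0,0,0.2,0,0,0,5]]

```text
time_s: 15.12
position: [0.5173, -0.1219, 0.0943]
tool_rot: [[0.0, -0.229, 0.973], [0.0, 0.973, 0.229], [-1.0, -0.0, 0.0]]
ft_force: [-0.4, -0.0, 1.0]
grip_width: 0.0501
```

```bash
python3 st.py
```

```text
15.1167 u,v mm -142.91725397043538 0.4482272706408387 z 0.09428761078586273 fu,fv,fz -0.38137377246736276 0.07932161572140485 0.9614962277535466 yaw 13.255233484872381
```

The force vanished, so the blank has snapped in. I'll press on gently to confirm it's seated.

carry_out:
  motion:
    - [[0,0,0.05,0,0,0,5],[0,0,0.1,0,0,0,5],[0,0,0.15,0,0,0,5],[0,0,0.15,0,0,0,5]]

```text
time_s: 15.45
position: [0.5186, -0.1217, 0.0943]
tool_rot: [[0.0, -0.229, 0.973], [0.0, 0.973, 0.229], [-1.0, 0.0, 0.0]]
ft_force: [0.4, -0.2, 0.0]
grip_width: 0.05
```

carry_out:
  motion:
    - [[0,0,0.05,0,0,0,5],[0,0,0.1,0,0,0,5],[0,0,0.1,0,0,0,5]]

```text
time_s: 15.7
position: [0.5194, -0.1214, 0.0943]
tool_rot: [[-0.0, -0.229, 0.973], [0.0, 0.973, 0.229], [-1.0, 0.0, -0.0]]
ft_force: [-1.4, 0.4, 0.3]
grip_width: 0.05
```

```bash
python3 st.py
```

```text
15.7 u,v mm -140.72503186023386 0.44591570216449056 z 0.09431342165245081 fu,fv,fz -1.255713522536961 0.6992117033518597 0.25665093633851954 yaw 13.251644435954145
```

carry_out:
  motion:
    - [[0,0,0.05,0,0,0,5],[0,0,0.1,0,0,0,5],[0,0,0.1,0,0,0,5]]

```text
time_s: 15.95
position: [0.5195, -0.1214, 0.0943]
tool_rot: [[-0.003, -0.229, 0.973], [-0.0, 0.973, 0.229], [-1.0, 0.0, -0.003]]
ft_force: [-6.9, -2.0, 3.3]
grip_width: 0.0499
```

carry_out:
  motion:
    - [[0,0,0.05,0,0,0,5],[0,0,0.1,0,0,0,5],[0,0,0.1,0,0,0,5]]

```text
time_s: 16.2
position: [0.5195, -0.1214, 0.0943]
tool_rot: [[-0.005, -0.229, 0.973], [-0.001, 0.973, 0.229], [-1.0, 0.001, -0.005]]
ft_force: [-11.5, -3.8, 6.4]
grip_width: 0.0498
```

```bash
python3 st.py
```

```text
16.2 u,v mm -140.70217184084206 0.456688690695087 z 0.0943168574369255 fu,fv,fz -12.020632231634172 -1.0768276102095409 6.391477311100826 yaw 13.263504898388337
```

The blank hit a solid stop at the expected depth, about 12 N with its rear face about 130 mm from the axis. I'll back off, lift, and turn the tool for the post push.

carry_out:
  motion:
    - [[0,0,-1,0,0,0,5],[0,0,-2.5,0,0,0,5],[-4,0,-2.5,0,0,0,3],[-8,0,-2.5,0,0,0,1],[-12,0,-2.5,0,0,0,0]]

```text
time_s: 16.62
position: [0.4967, -0.1266, 0.2158]
tool_rot: [[-0.001, -0.229, 0.973], [0.001, 0.973, 0.229], [-1.0, 0.001, -0.001]]
ft_force: [1.2, -0.5, -0.1]
grip_width: 0.0144
```

carry_out:
  motion:
    - [[0,0,0,0,0,0,0],[0,0,0,0,0,0,0]]

```text
time_s: 16.78
position: [0.4978, -0.127, 0.2162]
tool_rot: [[0.004, -0.229, 0.973], [-0.002, 0.973, 0.229], [-1.0, -0.003, 0.004]]
ft_force: [-0.3, -0.0, -0.1]
grip_width: -0.0001
```

Run:
```python
from h import *
s=env.observe();print(s["time_s"],s["position"],s["ft_force"])
w=shot("wrist","w7");t=shot("top","t7");sd=shot("side","s7")
g=lambda d,a:cv2.resize(d["image"][a[1]:a[3],a[0]:a[2],::-1],(400,300),interpolation=cv2.INTER_CUBIC)
cv2.imwrite("pics/c7.png",np.vstack([np.hstack([cv2.resize(w["image"][:,:,::-1],(400,300)),g(t,(240,95,360,205))]),np.hstack([g(sd,(180,100,310,200))]*2)]))
```

```text
16.7833 [ 0.49778481 -0.12700898  0.21618827] [-0.32379537 -0.01783399 -0.09189121]
```

View pics/c7.png

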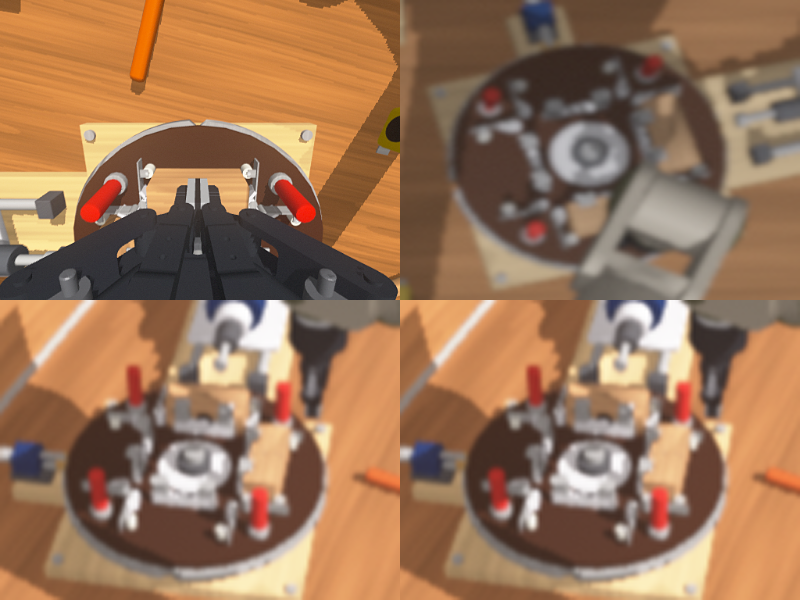

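The composite shows the blank seated between the closed rollers, with its rear edge at about (200,168) in the wrist view. The dial hasn't moved and the drilled head is in place. Next I'll turn the tool.

carry_out:
  motion:
    - [[0,0,0,0.12,0,0,0],[0,0,0,0.24,0,0,0],[0,0,0,0.36,0,0,0],[0,0,0,0.48,0,0,0],[0,0,0,0.6,0,0,0]]

```text
time_s: 17.35
position: [0.4967, -0.1265, 0.2127]
tool_rot: [[-0.003, 0.366, 0.931], [0.002, 0.931, -0.366], [-1.0, 0.0, -0.003]]
ft_force: [0.9, 0.3, -0.1]
grip_width: 0.0
```

carry_out:
  motion:
    - [[0,0,0,0.12,0,0,0],[0,0,0,0.24,0,0,0],[0,0,0,0.36,0,0,0],[0,0,0,0.48,0,0,0],[0,0,0,0.6,0,0,0]]

```text
time_s: 17.77
position: [0.4967, -0.1265, 0.2127]
tool_rot: [[-0.003, 0.828, 0.561], [0.002, 0.561, -0.828], [-1.0, -0.002, -0.003]]
ft_force: [0.9, 0.1, -1.2]
grip_width: -0.0002
```

carry_out:
  motion:
    - [[0,0,0,0.12,0,0,0],[0,0,0,0.24,0,0,0],[0,0,0,0.36,0,0,0],[0,0,0,0.48,0,0,0],[0,0,0,0.6,0,0,0]]

```text
time_s: 18.18
position: [0.4967, -0.1265, 0.2127]
tool_rot: [[-0.003, 1.0, -0.004], [0.002, -0.004, -1.0], [-1.0, -0.003, -0.002]]
ft_force: [0.8, -0.8, 0.6]
grip_width: 0.0002
```

carry_out:
  motion:
    - [[0,0,0,0.12,0,0,0],[0,0,0,0.24,0,0,0],[0,0,0,0.36,0,0,0],[0,0,0,0.48,0,0,0],[0,0,0,0.6,0,0,0]]

```text
time_s: 18.6
position: [0.4967, -0.1265, 0.2127]
tool_rot: [[-0.003, 0.823, -0.568], [0.002, -0.568, -0.823], [-1.0, -0.003, 0.0]]
ft_force: [0.6, -0.1, -0.7]
grip_width: 0.0002
```

carry_out:
  motion:
    - [[0,0,0,0.08,0,0,0],[0,0,0,0.166,0,0,0],[0,0,0,0.166,0,0,0]]

```text
time_s: 18.85
position: [0.4967, -0.1265, 0.2128]
tool_rot: [[-0.003, 0.72, -0.694], [0.001, -0.694, -0.72], [-1.0, -0.003, 0.001]]
ft_force: [-0.4, 0.2, 0.4]
grip_width: -0.0002
```

```bash
python3 st.py; python3 -c "
from h import *
s=env.observe();print(s['q'].round(1));print(shift([.5437,.0183,.21]),shift([.5437,.0183,.125]))"
```

```text
18.85 u,v mm -164.00286120903888 0.7130618483104573 z 0.21281681853443704 fu,fv,fz -0.37881773851724176 0.2994749267361759 0.3834930532231404 yaw -133.94591695575397
[-27.5  19.6  83.    0.   77.6  16.4]
[  0.29  -6.67 -13.69] [  8.79  -6.64 -13.69]
```

carry_out:
  motion:
    - [[0,-1.7,-3.5,0,0,0,0],[0,-3.4,-7,0,0,0,0],[0,-5,-10.5,0,0,0,0],[0,-6.6,-13.7,0,0,0,0],[0,-6.6,-13.7,0,0,0,0]]

```text
time_s: 19.27
position: [0.5448, 0.0229, 0.2131]
tool_rot: [[-0.001, 0.728, -0.686], [0.002, -0.686, -0.728], [-1.0, -0.002, -0.0]]
ft_force: [0.1, 0.5, -0.0]
grip_width: 0.0001
```

carry_out:
  motion:
    - [[3,0,0,0,0,0,0],[6,0,0,0,0,0,0],[8.7,0,0,0,0,0,0],[8.7,0,0,0,0,0,0]]

```text
time_s: 19.6
position: [0.5414, 0.0182, 0.1219]
tool_rot: [[-0.011, 0.724, -0.69], [0.002, -0.69, -0.724], [-1.0, -0.009, 0.006]]
ft_force: [-0.5, -0.0, -1.1]
grip_width: 0.0001
```

```bash
cat > pol.py <<'E'
from h import *
s=env.observe();c=np.array([.6565,-.0895]);p=s["position"][:2]-c;a=np.arctan2(p[1],p[0])-np.radians(13.3)
r=p/np.hypot(*p);t=np.array([-r[1],r[0]]);f=s["ft_force"][:2];z=s["tool_rot"][:2,2]
phi=a%(2*np.pi)
print(f"t {s['time_s']:.2f} R {np.hypot(*p)*1000:.1f} phi {phi:.3f} dial_if_contact {phi+.1415-np.radians(135):.3f} z {s['position'][2]:.4f} ft {f@t:.1f} fr {f@r:.1f} fz {s['ft_force'][2]:.1f} yawerr {np.degrees(np.arctan2(z[1]*t[0]-z[0]*t[1],z@t)):.2f}",s["q"].round(0))
E
python3 pol.py
```

```text
t 19.60 R 157.6 phi 2.157 dial_if_contact -0.057 z 0.1219 ft 0.4 fr 0.4 fz -1.1 yawerr -0.54 [-11.  28.  86.  -0.  67.  33.]
```

The tool is in position behind the post with no contact. I'll begin the arc push.

carry_out:
  motion:
    - [[0,0,0.31,-0.02,0,0,0],[0,0.01,0.62,-0.04,0,0,0],[0,0.03,0.94,-0.06,0,0,0],[0,0.05,1.25,-0.08,0,0,0],[0,0.08,1.56,-0.1,0,0,0]]

```text
time_s: 20.02
position: [0.537, 0.0087, 0.1294]
tool_rot: [[0.01, 0.789, -0.615], [0.007, -0.615, -0.789], [-1.0, 0.004, -0.012]]
ft_force: [20.8, 30.6, -10.0]
grip_width: -0.0004
```

carry_out:
  motion:
    - [[0,0,0.31,-0.02,0,0,0],[0,0.01,0.62,-0.04,0,0,0],[0,0.03,0.94,-0.06,0,0,0],[0,0.05,1.25,-0.08,0,0,0],[0,0.08,1.56,-0.1,0,0,0]]

```text
time_s: 20.43
position: [0.5259, -0.0069, 0.1292]
tool_rot: [[0.003, 0.847, -0.532], [-0.0, -0.532, -0.847], [-1.0, 0.003, -0.002]]
ft_force: [1.9, 3.2, -1.0]
grip_width: -0.0002
```

```bash
python3 pol.py
```

```text
t 20.43 R 154.6 phi 2.345 dial_if_contact 0.131 z 0.1292 ft -3.8 fr 0.1 fz -1.0 yawerr 0.20 [-14.  26.  88.   0.  66.  18.]
```

It left the notch, with 37 N as the highest reading, now about 4 N. Continuing the arc.

carry_out:
  motion:
    - [[0,0.01,0.62,-0.04,0,0,0],[0,0.05,1.25,-0.08,0,0,0],[0,0.11,1.87,-0.12,0,0,0],[0,0.2,2.49,-0.16,0,0,0],[0,0.31,3.1,-0.2,0,0,0]]

```text
time_s: 20.85
position: [0.5119, -0.0348, 0.1293]
tool_rot: [[0.004, 0.936, -0.352], [0.0, -0.352, -0.936], [-1.0, 0.003, -0.002]]
ft_force: [2.8, 4.9, -1.3]
grip_width: 0.0001
```

carry_out:
  motion:
    - [[0,0.01,0.62,-0.04,0,0,0],[0,0.05,1.25,-0.08,0,0,0],[0,0.11,1.87,-0.12,0,0,0],[0,0.2,2.49,-0.16,0,0,0],[0,0.31,3.1,-0.2,0,0,0]]

```text
time_s: 21.27
position: [0.5038, -0.0649, 0.1292]
tool_rot: [[0.004, 0.987, -0.159], [0.0, -0.159, -0.987], [-1.0, 0.004, -0.001]]
ft_force: [2.5, 2.4, -0.4]
grip_width: 0.0001
```

```bash
python3 pol.py
```

```text
t 21.27 R 154.7 phi 2.750 dial_if_contact 0.535 z 0.1292 ft -2.7 fr -2.1 fz -0.4 yawerr -0.01 [-21.  24.  91.   0.  64. -12.]
```

carry_out:
  motion:
    - [[0,0.01,0.62,-0.04,0,0,0],[0,0.05,1.25,-0.08,0,0,0],[0,0.11,1.87,-0.12,0,0,0],[0,0.2,2.49,-0.16,0,0,0],[0,0.31,3.1,-0.2,0,0,0]]

```text
time_s: 21.68
position: [0.5018, -0.0961, 0.1293]
tool_rot: [[0.003, 0.999, 0.04], [-0.0, 0.04, -0.999], [-1.0, 0.003, 0.0]]
ft_force: [2.8, 5.8, -1.4]
grip_width: -0.0
```

carry_out:
  motion:
    - [[0,0.01,0.62,-0.04,0,0,0],[0,0.05,1.25,-0.08,0,0,0],[0,0.11,1.87,-0.12,0,0,0],[0,0.2,2.49,-0.16,0,0,0],[0,0.31,3.1,-0.2,0,0,0]]

```text
time_s: 22.1
position: [0.5059, -0.1267, 0.1293]
tool_rot: [[0.003, 0.971, 0.238], [0.0, 0.238, -0.971], [-1.0, 0.003, 0.001]]
ft_force: [0.8, 6.4, 0.6]
grip_width: -0.0002
```

carry_out:
  motion:
    - [[0,0.01,0.62,-0.04,0,0,0],[0,0.05,1.25,-0.08,0,0,0],[0,0.11,1.87,-0.12,0,0,0],[0,0.2,2.49,-0.16,0,0,0],[0,0.31,3.1,-0.2,0,0,0]]

```text
time_s: 22.52
position: [0.516, -0.156, 0.1293]
tool_rot: [[0.002, 0.905, 0.426], [0.0, 0.426, -0.905], [-1.0, 0.002, 0.001]]
ft_force: [1.3, 4.4, 0.5]
grip_width: 0.0001
```

carry_out:
  motion:
    - [[0,0.01,0.62,-0.04,0,0,0],[0,0.05,1.25,-0.08,0,0,0],[0,0.11,1.87,-0.12,0,0,0],[0,0.2,2.49,-0.16,0,0,0],[0,0.31,3.1,-0.2,0,0,0]]

```text
time_s: 22.93
position: [0.5317, -0.1829, 0.1294]
tool_rot: [[0.002, 0.802, 0.597], [0.0, 0.597, -0.802], [-1.0, 0.002, 0.001]]
ft_force: [-0.7, 4.7, 0.7]
grip_width: -0.0001
```

```bash
python3 pol.py
```

```text
t 22.93 R 155.8 phi 3.552 dial_if_contact 1.337 z 0.1294 ft -4.2 fr -2.3 fz 0.7 yawerr -0.12 [-31.  29.  82.   0.  68. -68.]
```

carry_out:
  motion:
    - [[0,0.01,0.47,-0.03,0,0,0],[0,0.03,0.94,-0.06,0,0,0],[0,0.06,1.4,-0.09,0,0,0],[0,0.11,1.87,-0.12,0,0,0],[0,0.16,2.18,-0.14,0,0,0]]

```text
time_s: 23.35
position: [0.546, -0.1999, 0.1292]
tool_rot: [[0.002, 0.711, 0.703], [-0.001, 0.703, -0.711], [-1.0, 0.001, 0.002]]
ft_force: [-0.4, 2.3, 1.2]
grip_width: -0.0003
```

carry_out:
  motion:
    - [[0,0,0.15,-0.01,0,0,0],[0,0,0.31,-0.02,0,0,0],[0,0.01,0.46,-0.03,0,0,0],[0,0.01,0.62,-0.04,0,0,0]]

```text
time_s: 23.68
position: [0.5498, -0.2037, 0.1277]
tool_rot: [[-0.0, 0.684, 0.729], [0.0, 0.729, -0.684], [-1.0, -0.0, -0.0]]
ft_force: [-2.4, 3.1, 3.4]
grip_width: -0.0004
```

```bash
python3 pol.py
```

```text
t 23.68 R 156.3 phi 3.729 dial_if_contact 1.514 z 0.1277 ft -3.9 fr -0.6 fz 3.4 yawerr -0.15 [-32.  31.  78.   0.  70. -79.]
```

carry_out:
  motion:
    - [[0,0,0.08,-0.005,0,0,0],[0,0,0.16,-0.01,0,0,0],[0,0,0.16,-0.01,0,0,0]]

```text
time_s: 23.93
position: [0.5513, -0.2051, 0.1273]
tool_rot: [[0.0, 0.678, 0.735], [-0.0, 0.735, -0.678], [-1.0, 0.0, 0.0]]
ft_force: [-0.4, -0.2, 0.4]
grip_width: 0.0001
```

carry_out:
  motion:
    - [[0,0,0.08,-0.005,0,0,0],[0,0,0.16,-0.01,0,0,0],[0,0,0.16,-0.01,0,0,0]]

```text
time_s: 24.18
position: [0.5524, -0.2061, 0.1273]
tool_rot: [[0.0, 0.67, 0.742], [-0.0, 0.742, -0.67], [-1.0, -0.0, 0.0]]
ft_force: [0.8, 0.4, -0.2]
grip_width: -0.0001
```

```bash
python3 pol.py
```

```text
t 24.18 R 156.3 phi 3.751 dial_if_contact 1.537 z 0.1273 ft 0.3 fr -0.8 fz -0.2 yawerr -0.32 [-32.  32.  78.  -0.  71. -80.]
```

The resistance has vanished, which should mean the dial dropped into the detent. I'll back off, rise clear and check.

carry_out:
  motion:
    - [[0,0,-0.7,0,0,0,0],[0,0,-2,0,0,0,0],[-4,0,-2,0,0,0,0],[-8,0,-2,0,0,0,0],[-12,0,-2,0,0,0,0]]

```text
time_s: 24.6
position: [0.5367, -0.1919, 0.2487]
tool_rot: [[-0.001, 0.67, 0.742], [0.001, 0.742, -0.67], [-1.0, -0.0, -0.001]]
ft_force: [1.0, -0.6, 0.7]
grip_width: -0.0
```

carry_out:
  motion:
    - [[-2,0,-4,0,0,0,0],[-2,0,-8,0,0,0,0],[-2,0,-10,0,0,0,0],[-2,0,-10,0,0,0,0],[-2,0,-10,0,0,0,0]]

```text
time_s: 25.02
position: [0.4626, -0.1248, 0.2679]
tool_rot: [[0.001, 0.67, 0.742], [-0.001, 0.742, -0.67], [-1.0, 0.0, 0.001]]
ft_force: [0.1, -0.4, 0.3]
grip_width: -0.0001
```

Run:
```python
from h import *
s=env.observe();print(s["time_s"],s["position"],s["ft_force"])
w=shot("wrist","w9");t=shot("top","t9")
cv2.imwrite("pics/c9.png",np.hstack([w["image"][:,:,::-1],cv2.resize(t["image"][95:210,250:335,::-1],(284,384),interpolation=cv2.INTER_CUBIC)]))
c=np.array([.6565,-.0895]);y=np.radians(13.3)
for k in range(4):
    a=y+np.radians(45+90*k);print(k,proj(w,[*(c+.156*np.array([np.cos(a),np.sin(a)])),.155]).round(1))
for k,n in((2,"load side"),(3,"drill side")):
    u=-np.array([np.cos(y+k*np.pi/2),np.sin(y+k*np.pi/2)]);v=np.array([-u[1],u[0]]);o=c-.105*u
    print(n,[proj(w,[*(o+i*.025*u+j*.056*v),.12]).round(1)[0].tolist() for i,j in((-1,-1),(-1,1),(1,1),(1,-1))])
```

```text
25.0167 [ 0.46261199 -0.12476663  0.26789101] [ 0.11821173 -0.40169503  0.34457071]
0 [[558.9 280.5]]
1 [[397.7 157.2]]
2 [[255.8 326.4]]
3 [[407.3 412.9]]
load side [[268.5, 262.8], [331.0, 184.1], [367.3, 209.8], [303.5, 284.6]]
drill side [[351.7, 376.7], [282.4, 336.8], [307.2, 308.8], [377.5, 351.4]]
```

View pics/c9.png

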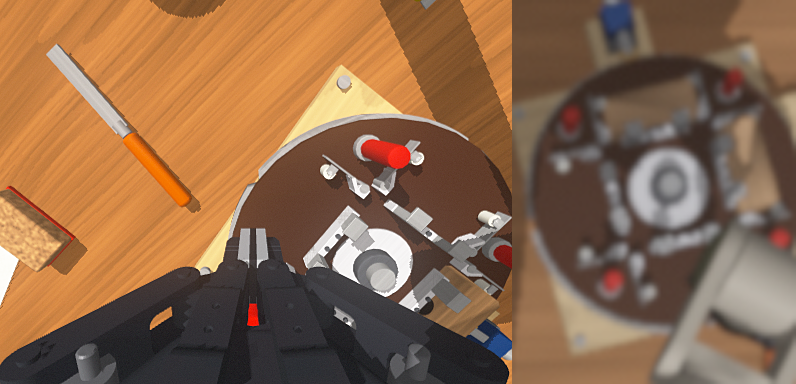

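The overhead crop on the right shows the drilled head at the far side and the blank at the drill side, so the dial has turned one station. I'll take a clear wrist view, like the earlier one, to measure the detent angle and seating.

carry_out:
  motion:
    - [[-1,3.4,1.6,0,0,0,0],[-2,6.9,3.2,0,0,0,0],[-3,10.4,4.8,0,0,0,0],[-4,13.9,6.4,0,0,0,0],[-5,17.4,8.1,0,0,0,0]]

```text
time_s: 25.53
position: [0.6421, -0.0502, 0.3169]
tool_rot: [[-0.001, 0.671, 0.742], [0.0, 0.742, -0.671], [-1.0, -0.0, -0.001]]
ft_force: [0.2, -0.6, 0.3]
grip_width: 0.0003
```

carry_out:
  motion:
    - [[0,0,0,-0.12,0,0,0],[0,0,0,-0.24,0,0,0],[0,0,0,-0.36,0,0,0],[0,0,0,-0.48,0,0,0],[0,0,0,-0.6,0,0,0]]

```text
time_s: 25.95
position: [0.6409, -0.0513, 0.3161]
tool_rot: [[-0.001, 0.129, 0.992], [0.0, 0.992, -0.129], [-1.0, 0.0, -0.001]]
ft_force: [0.7, -0.4, -0.4]
grip_width: 0.0005
```

carry_out:
  motion:
    - [[0,0,0,-0.12,0,0,0],[0,0,0,-0.24,0,0,0],[0,0,0,-0.34,0,0,0],[0,0,0,-0.34,0,0,0],[0,0,0,-0.34,0,0,0]]

```text
time_s: 26.37
position: [0.6405, -0.0512, 0.3165]
tool_rot: [[-0.001, -0.2, 0.98], [0.0, 0.98, 0.2], [-1.0, 0.0, -0.001]]
ft_force: [0.3, -0.6, -0.6]
grip_width: -0.0001
```

Run:
```python
from h import *
w=shot("wrist","w10");im=w["image"][:,:,::-1].copy()
c=np.array([.6565,-.0895]);y=np.radians(13.3)
for k in range(4):
    a=y+np.radians(45+90*k);p=proj(w,[*(c+.156*np.array([np.cos(a),np.sin(a)])),.155])[0];print(k,p.round(1))
u=-np.array([np.cos(y-np.pi/2),np.sin(y-np.pi/2)]);v=np.array([-u[1],u[0]]);o=c-.105*u
print([proj(w,[*(o+i*.025*u+j*.053*v),.12]).round(1)[0].tolist() for i,j in((-1,-1),(-1,1),(1,1),(1,-1))])
cv2.imwrite("pics/w10.png",cv2.resize(im,(768,576),interpolation=cv2.INTER_CUBIC))
```

```text
0 [313.3 274.2]
1 [320.  77.]
2 [97.  84.4]
3 [130.9 279.2]
[[120.3, 224.5], [105.5, 140.4], [148.1, 139.0], [159.3, 223.4]]
```

View pics/w10.png

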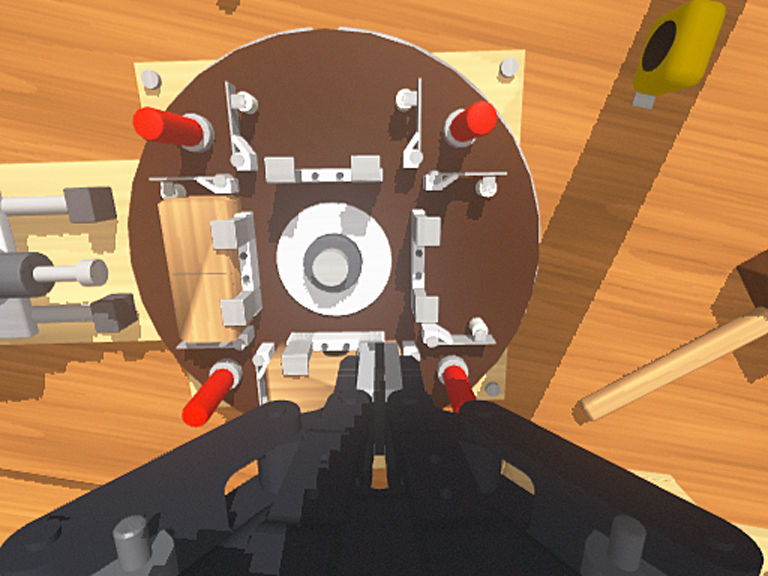

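The blank sits at the drill side, enhanced-view x 160–240, y 195–348. It's inboard of both closed rollers, with its front edge at the fence and hold-downs. As a quick numeric check, I'll compare the dial's angle before and after using the load-side structures.

Run:
```python
from h import *
for n in("w2","w10"):
    d=load(n);hsv=cv2.cvtColor(d["image"],cv2.COLOR_RGB2HSV)
    m=(((hsv[...,0]<6)|(hsv[...,0]>174))&(hsv[...,1]>170)&(hsv[...,2]>225)).astype(np.uint8)
    k,l,st,c=cv2.connectedComponentsWithStats(m)
    T=[c[i] for i in range(1,k) if st[i,4]>60 and c[i][1]<150]
    print(n,np.round(T,1),[st[i,2:].tolist() for i in range(1,k) if st[i,4]>60])
    if len(T)==2:
        T.sort(key=lambda p:p[0]);P=onplane(d,T,.155)[:,:2];v=P[1]-P[0];print(P,np.hypot(*v),"yaw",np.degrees(np.arctan2(v[1],v[0]))-90)
```

```text
w2 [[338.3  98.5]
 [ 86.2 104.3]] [[24, 26, 446], [52, 25, 546], [13, 15, 96]]
[[ 0.57152828 -0.21876227]
 [ 0.52311493 -0.00845485]] 0.21580793016459715 yaw 12.963798325887538
w10 [[320.7  77.8]
 [100.6  81. ]] [[20, 22, 337], [43, 22, 381], [11, 11, 61], [32, 39, 484]]
[[ 0.57066104 -0.21882111]
 [ 0.52435542 -0.00661109]] 0.21720336762888975 yaw 12.309368884245941
```

```bash
python3 -c "
from rig import env
s=env.observe();print(s['time_s'],s['ft_force'].round(1));print(env.close_job())"
```

```text
26.4167 [-0.2 -0.4  0.6]
the job is handed in; nothing more can be done
None
```

The blank is loaded in the nest, the dial is turned one station counter-clockwise, and I handed the job in at 26.4 s. No verdict was reported.

**Loading:** I gripped the blank across its width, set it flat in front of the clips and pushed it in with two fingers. The push read about 12 N at the clips. The force vanished when the blank snapped in, and a gentle 12 N press then met a solid stop at the expected depth.

**Turning:** I pushed the hand post along its arc. The highest reading was 37 N, leaving the first notch; I only read force at the end of each move. It fell to 3–6 N until the resistance vanished at about 1.53 rad, so I backed off.

**Last checks:**
- **Blank:** it sits square in front of the drill behind the closed rollers, within about 1 mm of its predicted outline.
- **Dial:** comparing the post tops before and after shows it about 0.011 rad short of a full quarter turn. That is within tolerance, but my own pixel readings by eye gave up to 0.018 rad.
- **Drilled head:** it came round in its nest to the far side. I only saw it in the overhead view and partly from the wrist, so its seating was not measured.
- **Other items:** the tape and mallet handle in the last view, and the chisel and sander in the one before, showed no sign of having moved. I didn't measure any of them, and didn't look at the rest again.

I viewed 11 pictures, one over the budget of 10.

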